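Level the display deck on its screw foot and hold it pressed

ROBOT

A 7-joint arm with a two-finger parallel gripper is mounted at the origin on the work surface. World frame = base frame: x ahead of the robot, y to its left, z up, the work surface at z = 0. Lengths are in mm, angles in degrees, forces in N, time in s.
With the tool pointing down it reaches from about 400 to 850 mm from the base axis. Payload 10.4 kg.
Tool frame: the origin (TCP) lies at the very end of the fingers, on their centre line; the grasp point (between the pads) lies 19 mm behind it; z points along the fingers, y is the direction in which the jaws open and shut (so a half turn about z gives the same grasp; the last joint's range is limited). The gripper opens to 85 mm and grips with 20 to 120 N. Pads are 22 mm wide; open, the fingers measure 114 mm over their backs; the gripper's body (76 mm by 85 mm) begins 54 mm behind the grasp point. The pads swing forward as they close: fully open they stand 13 mm farther back than shut.
Start: joints at [62.303, 19.034, -3.707, 83.658, 1.238, 77.344, -5.071], TCP at [277.939, -559.822, 231.338] pointing down, gripper open.
Joint ranges: [-148.97, 148.97], [-28.65, 121.19], [-84.17, 76.75], [9.2, 138.47], [-72.65, 252.65], [3.7, 117.97], [-149.18, 149.18]. Speed limits (degrees/s): [127.2, 127.2, 159.86, 159.86, 180, 180, 180].

INTERFACE

Orientations are given as [roll, pitch, yaw] about the fixed x, y, z axes, in that order (R = Rz(yaw) Ry(pitch) Rx(roll)).
In Python, from station import * gives the robot as it stands.
- The arm moves only by the tool move_arm, never from a script. Its argument "steps" is a list of rows, each a list of 7 numbers: the turn, a rotation vector about the tool's x, y, z in rad, then the shift along the tool's x, y, z in m, then the opening in per cent of the stroke, from 0 (shut) to 100 (fully open). A call has 1 to 8 rows; each row is the pose to reach, as a shift and turn from the pose commanded when the call began, along the tool's axes at that moment; what a row does not reach only later rows make up. A row lasts 1/10 s, in which the tool goes at most 50 mm and 8.59 degrees, less where a joint would pass 70% of its speed; a pose out of reach is approached as far as the arm can. A call with a gripper value outside its range is refused whole. The fingers move at their own pace and stop on an object; "newtons" is the grip in N (left out, the last holds). Time passes only in rows, so rows that repeat a pose let the fingers close. It gives the time, the measured TCP pose, the force and the opening at its end, in the units of the state.
- sense(): the state, without advancing time (a new reading comes with each control period).
- grab_frame(name): name is "side" or "top" or "wrist"; returns the picture (384x512x3 uint8, blue, green, red); there is no depth.
- camera_info(name): a dict with "fx", "fy", "cx", "cy" (pixels), "world_to_cam" (4x4, takes a point from world to camera coordinates); the wrist camera has in their place "hand_eye" (4x4, takes a point from camera to tool coordinates, whose origin is the TCP and whose axes are the flange's). Camera axes: x right, y up, looking along -z (the intrinsics and any distortion apply to the point x, -y, -z); pixel columns grow to the right and rows downward; lengths in mm; the calibration is good to about 2 mm. A picture is of the moment at which its call begins: read the wrist's pose just before it. camera_info takes no time and is no camera call.
- hand_in(): hands the job in, once; it reports no verdict.
The state is a dict: "t": time; "joint_pos": joint angles; "qvel": joint speeds; "joint_torque": joint torques, N m; "position": TCP position; "tcp_rot": TCP orientation; "ft_force": force on the tool from outside, world axes, zero at the start; "torque": the same for the moment, N m; "width": finger opening in mm.
Only numpy, scipy, OpenCV 4.12 (cv2) and the standard library are available. Lean on these libraries where they do the work, as an engineer would, in place of code of your own. Each camera call takes 0.05 s, during which the arm holds its last target.

TASK

Lay the spirit level flat along the middle of the wooden display deck, pointing from its hinge to its screw foot, and press down on the level so that the sprung deck sits on the foot and you can see how far off the bubble is. Then turn the foot's knob to correct it, and press the level down again so that the deck sits on the foot and the bubble stands still between the two lines. Finish while still pressing on the level like that; leave the goods around it where they are.

Things in the scene. Friction and masses are not known exactly. Their poses are not given: they have to be found in the camera images.
- level_center (a point): spirit level: loose aluminium bar 240 mm long (its x), 36 wide (y), 50 high (z), about 0.35 kg, on the table at the start; this point is its centre, 25 mm above its flat underside. A 106 mm vial lies in a window at the middle of its top: press on the top more than 60 mm from the middle.
- level: the same spirit level; origin at the centre of its underside, axes as above
- bubble (a joint): bubble (pale, 14 mm long) in the vial: m from the middle, positive towards the level's +x end, range -0.036 to 0.036. It moves to the higher end, 0.6 mm per milliradian of tilt, and settles in about 1.5 s. Two black lines stand 13 mm either side of the middle: the bubble is between them within 0.006.
- deck: hinged wooden deck, 160 mm (x) by 305 (y), 14 thick. Origin on the hinge line, mid thickness, 80 mm above the table; y runs from hinge to foot. A spring lifts the foot end 0.06 rad to a stop, also under the level; some 3 N on top, 85 mm from the middle towards the foot, lowers it until its steel tongue rests on the ledge. At first it then slopes down to the foot by 0.015 to 0.042 rad.
- deck_mid (a point): middle of the deck's upper face, 150 mm from the hinge, 7 mm above the deck's mid thickness; axes as the deck's (z out of the face)
- ledge: steel nut on the foot's screw under the knob; its ledge, 52 mm from the screw towards the hinge, carries the deck's tongue 313 mm from the hinge. Origin on the screw axis at the height of the ledge's top: 72 mm above the table when the deck on it is level. Rises 4 mm per radian of knob turn clockwise from above; does not slip back under load.
- knob_grip (a point): centre of the foot's black round knob (46 mm diameter, 34 high, upright axis), 130 mm above the table, 60 mm beyond the wooden deck's foot end; any grip direction. Clockwise from above raises the foot end: 1 rad moves the bubble of a pressed level 7.7 mm towards the foot. Friction 0.15 N m; over 3.3 rad of clockwise turn are left.
- tub_a: bystander, to be left alone: lilac tub (40 mm radius, 75 high) in front of the deck; origin under its centre
- tin_a: bystander, to be left alone: red tin (34 mm radius, 60 high) behind the deck; origin under its centre
- tub_b: bystander, to be left alone: red tub (37 mm radius, 80 high) behind the deck; origin under its centre
- jar_a: bystander, to be left alone: amber jar (32 mm radius, 85 high) beyond the spirit level; origin under its centre
- carton_a: bystander, to be left alone: small carton (100 x 60 x 45) at the right; origin under its centre
- tin_b: bystander, to be left alone: bare tin (34 mm radius, 60 high) at the right; origin under its centre
- tub_c: bystander, to be left alone: wide lilac tub (47 mm radius, 60 high) at the left; origin under its centre
Mind the look-alikes: they are no part of the job. Of the things shaped like the level, the aluminium one is meant.

How it is judged:
By the outcome, as a careful person would: the job done as asked, in the order asked, and still so for the second after the job is handed in, while the arm keeps its last pose, push and grip.
It also fails if it takes over 72 s, if anything falls off the work surface, if the arm or the gripper's body presses on something with over 40 N, if the wrist force passes 120 N, or if a joint passes its speed limit or range.

## Working session

There is one attempt and no reset: what is moved stays moved. The work goes in short steps, Python scripts to look and compute and a tool call to move; the robot and the scene stay as the last step left them, time stands still between calls to the robot, and variables do not carry over. Pictures are saved under pics/ and viewed, and the job is handed in when it is done.

Besides the shell and the picture viewer there is one more tool, called after "Emit:" as name([rows], argument=value, ...), one row to a line, values as JSON. move_arm: Moves the arm, as the interface text tells. Its arguments: {"type":"object","properties":{"steps":{"type":"array","items":{"type":"array","items":{"type":"number"}}},"newtons":{"type":"number"}},"required":["steps"]}

```bash
ls -la; mkdir -p pics; python3 - <<'E'
from station import *
import cv2
print(sense())
for n in ["side","top","wrist"]:
    print(n,camera_info(n))
    cv2.imwrite(f"pics/{n}0.png",cv2.resize(grab_frame(n),None,fx=1.5,fy=1.5))
print(sense()['t'])
E
```

```text
total 12
drwxr-xr-x  3 agent agent 4096 Dec  7 01:10 .
drwxr-xr-x 23 root  root  4096 Dec  7 01:10 ..
drwxr-xr-x  2 agent agent 4096 Dec  7 01:10 pics
{'t': 0.0, 'joint_pos': array([62.303455  , 19.07032558, -3.70872593, 83.70573311,  1.23817715,
       77.34374594, -5.07097163]), 'qvel': array([-0.05404999,  0.04710022,  0.03529777, -0.11105018, -0.11016976,
        0.0043535 ,  0.02360484]), 'joint_torque': array([ 9.01840231e-04, -6.25425053e+01,  4.96837869e-02, -3.91599762e+01,
        1.62645034e-02,  9.82026133e-03, -3.82324129e-05]), 'position': array([ 277.75373447, -559.47102501,  230.53625367]), 'tcp_rot': array([-1.79920172e+02,  3.78859597e-03,  2.64042956e+01]), 'ft_force': array([-0.36179491,  0.20592897,  0.05607317]), 'torque': array([-0.00353055, -0.00904039,  0.00446516]), 'width': 85.33991014379079}
side {'fx': 371.1964602128467, 'fy': 371.1964602128467, 'cx': 253.18299687313612, 'cy': 194.190456223246, 'world_to_cam': array([[-9.84762005e-01, -1.73163297e-01, -1.60706331e-02,
         5.02587216e+02],
       [ 1.09189357e-01, -6.87570697e-01,  7.17860864e-01,
   
[... 428 characters left out ...]
  1.58993827e-02,  6.66444158e-02,
        -5.04000246e+02],
       [-6.65225940e-02, -8.07225804e-03,  9.97752265e-01,
        -1.83341128e+03],
       [ 0.00000000e+00,  0.00000000e+00,  0.00000000e+00,
         1.00000000e+00]])}
wrist {'fx': 281.7904421769609, 'fy': 281.7904421769609, 'cx': 254.61635853291253, 'cy': 189.73131442947818, 'hand_eye': array([[-2.35703843e-06,  9.49397227e-01,  3.14077865e-01,
         7.99516956e+01],
       [ 9.99999515e-01,  3.11569988e-04, -9.34311768e-04,
        -1.41083807e+00],
       [-9.84890238e-04,  3.14077710e-01, -9.49396767e-01,
        -1.43556952e+02],
       [ 0.00000000e+00,  0.00000000e+00,  0.00000000e+00,
         1.00000000e+00]])}
0.15
```

View pics/top0.png

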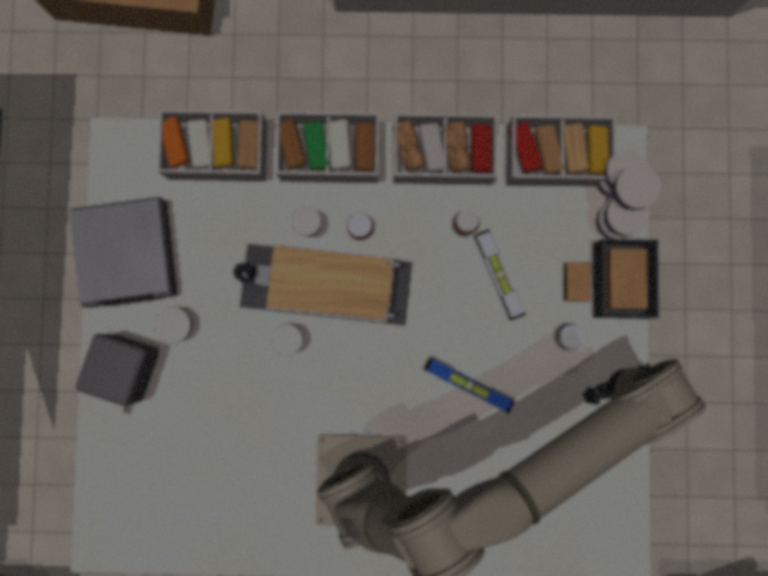

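View pics/side0.png

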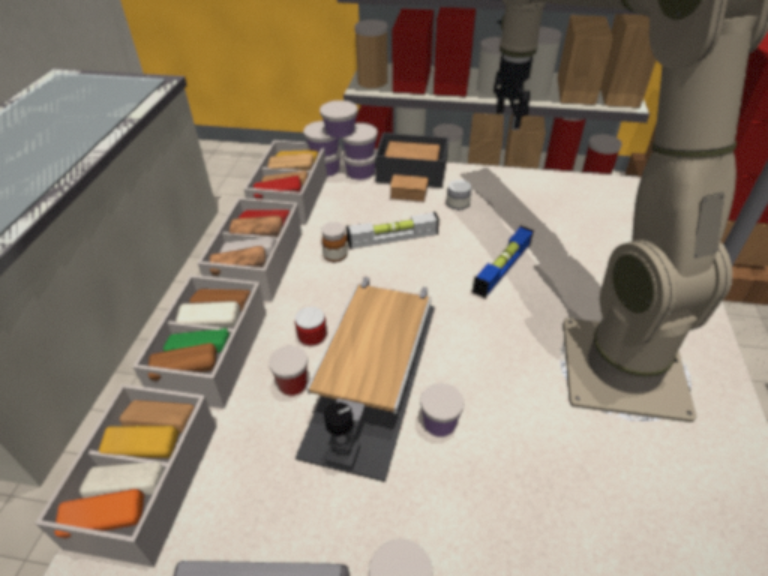

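View pics/wrist0.png

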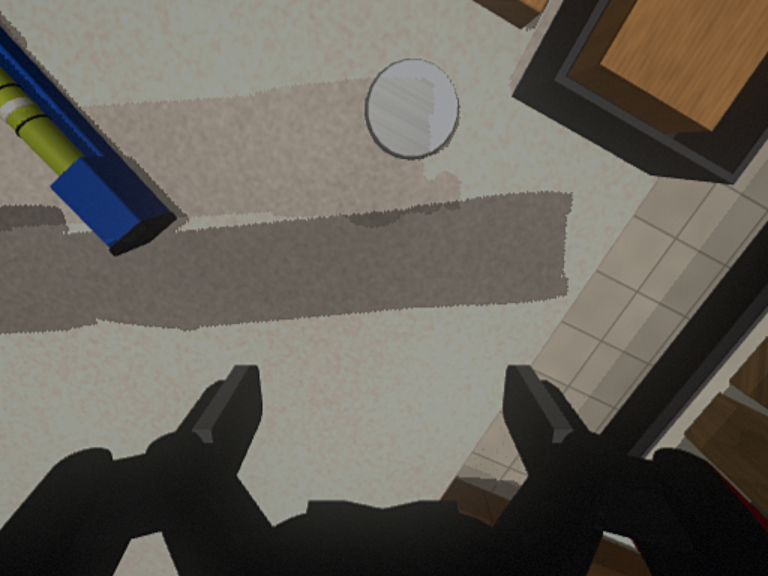

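```bash
cat > h.py <<'E'
import numpy as np, cv2
from station import *
from scipy.spatial.transform import Rotation as R
def ray(name,uv,state=None):
    c=camera_info(name); u,v=uv
    d=np.array([(u-c['cx'])/c['fx'],-(v-c['cy'])/c['fy'],-1.])
    if name=='wrist':
        T=tcpT(state)@c['hand_eye']
    else: T=np.linalg.inv(c['world_to_cam'])
    return T[:3,3],T[:3,:3]@d
def tcpT(s):
    T=np.eye(4);T[:3,:3]=R.from_euler('xyz',s['tcp_rot'],degrees=True).as_matrix();T[:3,3]=s['position'];return T
def hit(name,uv,z,state=None):
    o,d=ray(name,uv,state); return o+d*(z-o[2])/d[2]
def proj(name,p,state=None):
    c=camera_info(name)
    M=np.linalg.inv(tcpT(state)@c['hand_eye']) if name=='wrist' else c['world_to_cam']
    q=M@np.append(p,1); return np.array([c['cx']-c['fx']*q[0]/q[2],c['cy']+c['fy']*q[1]/q[2]])
def tri(o1,d1,o2,d2):
    A=np.c_[d1,-d2]; s=np.linalg.lstsq(A,o2-o1,rcond=None)[0]
    a=o1+d1*s[0];b=o2+d2*s[1]; return (a+b)/2,np.linalg.norm(a-b)
def rel(s,pos,rot):
    """target pos(mm), rot 3x3 -> rotvec, shift m in tool frame"""
    T=tcpT(s);r=R.from_matrix(T[:3,:3].T@rot).as_rotvec();return np.round(np.r_[r,(T[:3,:3].T@(np.array(pos)-T[:3,3]))/1000],4)
def down(yaw): return R.from_euler('xyz',[180,0,yaw],degrees=True).as_matrix()
E
python3 - <<'E'
from h import *
im=grab_frame('top'); cv2.imwrite('pics/t.png',im)
print(im[183,333-15:333+16].tolist())
cv2.imwrite('pics/topc1.png',cv2.resize(im[140:230,140:360],None,fx=3.6,fy=3.6,interpolation=cv2.INTER_CUBIC))
s=grab_frame('side'); cv2.imwrite('pics/s.png',s)
cv2.imwrite('pics/sidec1.png',cv2.resize(s[130:330,180:320],None,fx=3,fy=3,interpolation=cv2.INTER_CUBIC))
E
```

```text
[[120, 126, 123], [124, 126, 125], [119, 121, 120], [118, 121, 120], [121, 125, 124], [122, 124, 124], [120, 121, 122], [116, 116, 118], [105, 106, 106], [102, 101, 100], [106, 104, 105], [102, 104, 103], [92, 104, 103], [89, 106, 105], [99, 114, 114], [101, 116, 117], [92, 113, 109], [79, 106, 103], [82, 100, 97], [97, 105, 104], [111, 115, 112], [120, 125, 122], [119, 122, 123], [119, 122, 123], [117, 122, 121], [119, 122, 123], [120, 122, 123], [120, 125, 124], [121, 125, 124], [121, 126, 126], [119, 124, 122]]
```

View pics/topc1.png

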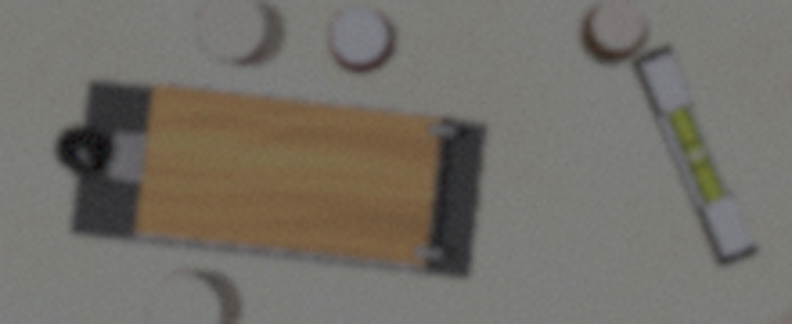

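View pics/sidec1.png

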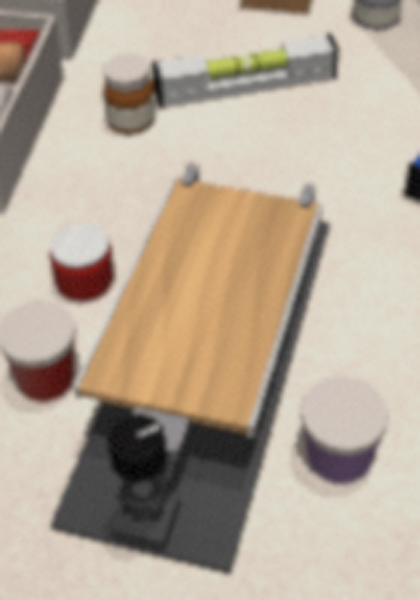

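```bash
python3 - <<'E'
from h import *
im=cv2.imread('pics/t.png')
hsv=cv2.cvtColor(im,cv2.COLOR_BGR2HSV)
f=lambda x,y:(140+x/3.6,140+y/3.6) 
f=lambda x,y:(140+(x+.5)/3.6-.5,140+(y+.5)/3.6-.5)
for n,p in [('end far',(653,57)),('end near',(738,256)),('vial',(697,154))]: print(n,hit('top',f(*p),50))
for n,p,z in [('knob',(84,151),147),('d footR',(152,88),100),('d footL',(137,233),100),('d hingeR',(441,120),87),('d hingeL',(430,265),87)]: print(n,hit('top',f(*p),z))
g=lambda x,y:(180+(x+.5)/3-.5,130+(y+.5)/3-.5)
for n,p,z in [('knobtop',(138,432),147),('vial',(248,65),50),('foot far',(78,392),100),('foot near',(250,430),100),('hinge near',(320,205),87),('hinge far',(182,180),87)]: print('side',n,hit('side',g(*p),z))
E
```

```text
end far [ 644.14483842 -300.24553731   50.        ]
end near [ 431.38861559 -392.30479036   50.        ]
vial [ 540.04709511 -348.05842934   50.        ]
knob [524.76908501 291.64014793 147.        ]
d footR [596.08051968 231.29205775 100.        ]
d footL [443.81855143 242.98182987 100.        ]
d hingeR [568.49299353 -72.30914163  87.        ]
d hingeL [415.7166091  -63.02771866  87.        ]
side knobtop [525.07908695 292.49008075 147.        ]
side vial [ 531.96538866 -329.27360784   50.        ]
side foot far [597.94769085 229.89323971 100.        ]
side foot near [439.80783117 244.48863321 100.        ]
side hinge near [411.32572432 -54.14297768  87.        ]
side hinge far [563.71385176 -69.0691112   87.        ]
```

```bash
python3 - <<'E'
from h import *
s=sense(); a=np.radians(23.4); u=np.array([np.cos(a),np.sin(a),0])
p=np.array([538,-346,260])-35*u
print(p,rel(s,p,down(23.4)))
E
```

```text
[ 505.8785881  -359.90017617  260.        ] [-0.0006  0.      0.0524  0.2931 -0.0775 -0.029 ]
```

Emit:
move_arm([
  [0,0,0.052,0.293,-0.0775,-0.029,100],
  [0,0,0.052,0.293,-0.0775,-0.029,100],
  [0,0,0.052,0.293,-0.0775,-0.029,100],
  [0,0,0.052,0.293,-0.0775,-0.029,100],
  [0,0,0.052,0.293,-0.0775,-0.029,100],
  [0,0,0.052,0.293,-0.0775,-0.029,100],
  [0,0,0.052,0.293,-0.0775,-0.029,100],
  [0,0,0.052,0.293,-0.0775,-0.029,100],
])

```text
t: 1.05
position: [507.2, -358.5, 260.2]
tcp_rot: [-180.0, -0.0, 23.6]
ft_force: [-0.7, -0.5, -0.3]
width: 85.3
```

```bash
cat > snap.py <<'E'
import sys,json
from h import *
s=sense(); im=grab_frame(sys.argv[1]); cv2.imwrite(f'pics/{sys.argv[2]}_raw.png',im)
json.dump({k:np.asarray(v).tolist() for k,v in s.items()},open(f'pics/{sys.argv[2]}.json','w'))
cv2.imwrite(f'pics/{sys.argv[2]}.png',cv2.resize(im,None,fx=1.5,fy=1.5,interpolation=cv2.INTER_CUBIC))
print(s['t'],s['position'],s['tcp_rot'],s['ft_force'],s['width'])
E
python3 snap.py wrist w1
```

```text
1.05 [ 507.18858905 -358.47096125  260.1727664 ] [-1.79980485e+02 -1.83107874e-02  2.36334558e+01] [-0.74336965 -0.51633745 -0.32095331] 85.34170057595936
```

View pics/w1.png

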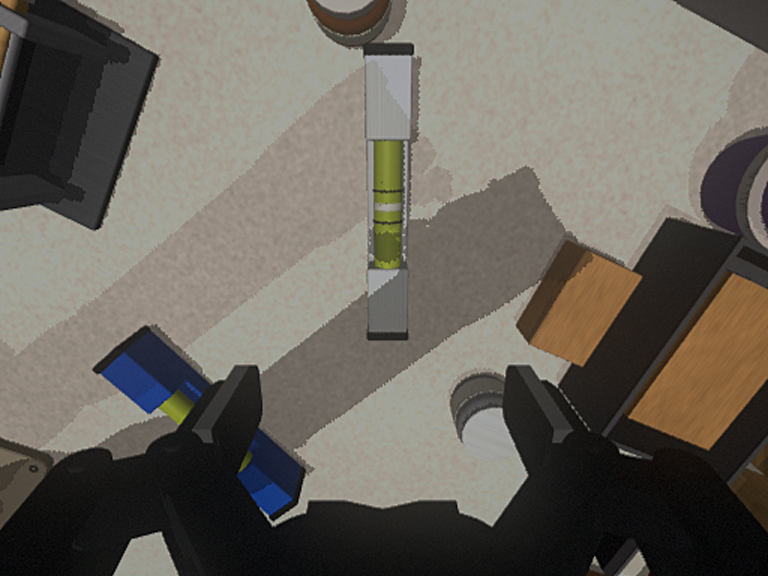

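```bash
python3 - <<'E'
from h import *
import json
s=json.load(open('pics/w1.json'))
g=lambda x,y:((x+.5)/1.5-.5,(y+.5)/1.5-.5)
P={n:hit('wrist',g(*p),50,s) for n,p in dict(fl=(364,44),fr=(413,44),nl=(367,340),nr=(408,340),vial=(388,207),mid_t=(388,140),mid_b=(388,269)).items()}
for n in P: print(n,P[n])
F=(P['fl']+P['fr'])/2;N=(P['nl']+P['nr'])/2
print(np.linalg.norm(F-N),np.linalg.norm(P['fl']-P['fr']),np.linalg.norm(P['nl']-P['nr']),(F+N)/2,np.degrees(np.arctan2(*(F-N)[1::-1])))
E
```

```text
fl [ 639.77447357 -284.54350287   50.        ]
fr [ 654.34978403 -317.84079913   50.        ]
nl [ 418.19022016 -380.96264254   50.        ]
nr [ 433.31991462 -415.56711325   50.        ]
vial [ 537.1535639  -349.44705512   50.        ]
mid_t [ 585.31073834 -328.12583912   50.        ]
mid_b [ 488.15149129 -371.14234325   50.        ]
241.66077409158186 36.347621834881956 37.767407219318024 [ 536.40859809 -349.72851445   50.        ] 23.683873861431742
```

```bash
python3 - <<'E'
from h import *
s=sense(); print(s['t'],s['position'],rel(s,[536.5,-349.6,120],down(23.7)),rel(s,[536.5,-349.6,12],down(23.7)))
E
```

```text
1.1 [ 505.70236536 -360.29890712  260.04757949] [-0.      0.0006 -0.0043  0.0326  0.0024  0.14  ] [-0.      0.0006 -0.0043  0.0327  0.0024  0.248 ]
```

Emit:
move_arm([
  [0,0,-0.001,0.033,0.0024,0.05,100],
  [0,0,-0.001,0.033,0.0024,0.1,100],
  [0,0,-0.001,0.033,0.0024,0.13,100],
  [0,0,-0.001,0.033,0.0024,0.14,100],
  [0,0,-0.001,0.033,0.0024,0.14,100],
])

```text
t: 1.6
position: [535.4, -350.5, 119.4]
tcp_rot: [-179.9, 0.1, 23.3]
ft_force: [0.0, -0.3, 1.1]
width: 85.4
```

```bash
python3 snap.py wrist w2
```

```text
1.6 [ 535.35478086 -350.46552104  119.41004172] [-1.79906056e+02  1.20358767e-01  2.33480683e+01] [ 0.0140399  -0.29401091  1.05112805] 85.35060387633125
```

View pics/w2.png

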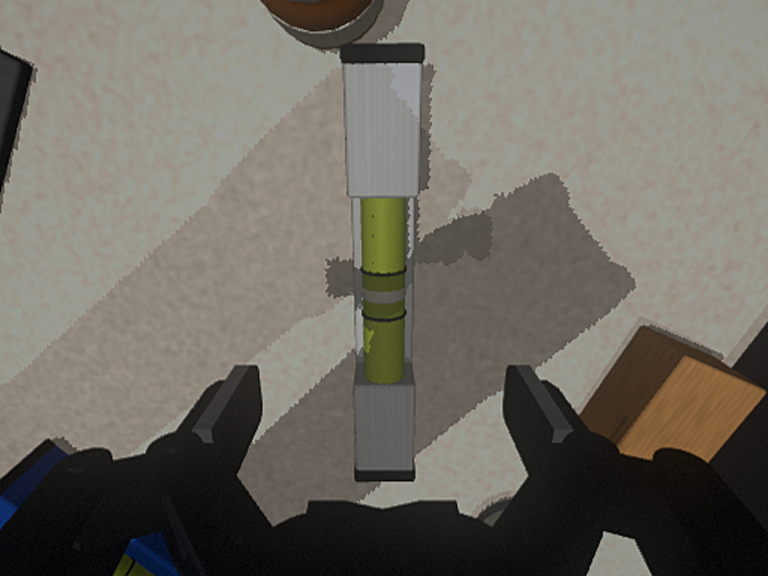

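```bash
python3 - <<'E'
from h import *
import json
s=json.load(open('pics/w2.json'))
g=lambda x,y:((x+.5)/1.5-.5,(y+.5)/1.5-.5)
P={n:hit('wrist',g(*p),50,s) for n,p in dict(fl=(341,44),fr=(424,44),nl=(355,480),nr=(414,480)).items()}
F=(P['fl']+P['fr'])/2;N=(P['nl']+P['nr'])/2
print(np.linalg.norm(F-N),np.linalg.norm(P['fl']-P['fr']),np.linalg.norm(P['nl']-P['nr']),(F+N)/2,np.degrees(np.arctan2(*(F-N)[1::-1])))
s=sense();print(s['position'],s['tcp_rot'],rel(s,[*((F+N)/2)[:2],12],down(23.7)))
E
```

```text
242.2124434663486 37.01815263688102 36.99805164794929 [ 536.46513091 -349.47298882   50.        ] 23.658447596891957
[ 536.66550933 -350.76015269  121.56134345] [ 1.79941824e+02 -3.68735745e-03  2.33644509e+01] [ 1.000e-03 -1.000e-04 -5.900e-03  3.000e-04 -1.400e-03  1.096e-01]
```

Emit:
move_arm([
  [0,0,-0.005,0.0,-0.001,0.045,100],
  [0,0,-0.005,0.0,-0.001,0.085,100],
  [0,0,-0.005,0.0,-0.001,0.108,100],
  [0,0,-0.005,0.0,-0.001,0.108,30],
  [0,0,-0.005,0.0,-0.001,0.108,30],
  [0,0,-0.005,0.0,-0.001,0.108,30],
  [0,0,-0.005,0.0,-0.001,0.108,30],
  [0,0,-0.005,0.0,-0.001,0.108,30],
], newtons=50)

```text
t: 2.45
position: [538.4, -349.5, 15.4]
tcp_rot: [179.8, -0.1, 23.7]
ft_force: [-1.0, -0.3, 6.3]
width: 35.4
```

```bash
python3 - <<'E'
from h import *
s=sense();print(s)
E
```

```text
{'t': 2.45, 'joint_pos': array([ 38.16009407,  32.5357379 , -12.12251777,  92.47062299,
         7.90861629,  55.56367209, -42.82106067]), 'qvel': array([ 0.02206979,  0.0033904 , -0.02183926,  0.01938112, -0.14031648,
        0.11363544,  0.00045131]), 'joint_torque': array([-3.91400820e-01, -6.67408562e+01, -3.16192143e+00, -3.05172837e+01,
       -2.66781537e-02, -3.05768251e-01,  1.23142608e-02]), 'position': array([ 538.36396228, -349.53711236,   15.39411044]), 'tcp_rot': array([ 1.79771335e+02, -1.41463096e-01,  2.37443529e+01]), 'ft_force': array([-1.03948044, -0.30404643,  6.27313109]), 'torque': array([0.07670394, 0.25270079, 0.02787995]), 'width': 35.35946856079649}
```

```bash
python3 - <<'E'
from h import *
im=cv2.imread('pics/t.png'); hsv=cv2.cvtColor(im,cv2.COLOR_BGR2HSV)
m=((hsv[...,0]>8)&(hsv[...,0]<25)&(hsv[...,1]>90)).astype(np.uint8); m[:, 290:]=0;m[:150]=0;m[225:]=0
c=max(cv2.findContours(m,0,2)[0],key=cv2.contourArea); print(cv2.contourArea(c))
b=cv2.boxPoints(cv2.minAreaRect(c)); print(b, cv2.minAreaRect(c))
for p in b: print(p,hit('top',p,105 if p[0]<220 else 87))
s=cv2.imread('pics/s.png');hs=cv2.cvtColor(s,cv2.COLOR_BGR2HSV)
m=((hs[...,0]>8)&(hs[...,0]<25)&(hs[...,1]>90)).astype(np.uint8); m[:185]=0;m[280:]=0;m[:,:200]=0;m[:,300:]=0
c=max(cv2.findContours(m,0,2)[0],key=cv2.contourArea); print(cv2.contourArea(c))
a=cv2.approxPolyDP(c,6,True)[:,0]; 
for p in a: print(p,hit('side',p,105),hit('side',p,87))
E
```

```text
3015.5
[[177.39471 203.34659]
 [181.87415 163.7782 ]
 [261.81195 172.82776]
 [257.33252 212.39615]] ((219.60333251953125, 188.08717346191406), (80.44839477539062, 39.82111740112305), 6.458815574645996)
[177.39471 203.34659] [447.42034934 243.39962432 105.        ]
[181.87415 163.7782 ] [596.62733745 230.49998071 105.        ]
[261.81195 172.82776] [569.02402145 -71.06150234  87.        ]
[257.33252 212.39615] [418.82610499 -56.3775314   87.        ]
3887.0
[239 191] [562.21379657 -43.79787601 105.        ] [566.75604629 -62.19598983  87.        ]
[207 260] [593.23558025 231.67661687 105.        ] [598.46326548 219.36519366  87.        ]
[261 274] [443.9204306  251.65175309 105.        ] [445.84895333 239.78168644  87.        ]
[284 198] [417.30719427 -34.7788526  105.        ] [418.64768965 -52.97768842  87.        ]
```

Emit:
move_arm([
  [0,0,0,0,0,-0.03,30],
  [0,0,0,0,0,-0.08,30],
  [0,0,0,0,0,-0.13,30],
  [0,0,0,0,0,-0.18,30],
  [0,0,0,0,0,-0.21,30],
  [0,0,0,0,0,-0.21,30],
])

```text
t: 3.05
position: [538.8, -349.4, 229.4]
tcp_rot: [179.5, -0.3, 23.8]
ft_force: [0.7, -0.3, -3.1]
width: 34.9
```

```bash
python3 - <<'E'
from h import *
s=sense(); print(s['position'],s['tcp_rot'],rel(s,[506,81,230],down(84.7)))
E
```

```text
[ 538.80491632 -349.37696194  229.43030488] [179.51481261  -0.33256825  23.75855964] [ 1.0700e-02 -7.0000e-04 -1.0636e+00  1.4340e-01 -4.0710e-01 -3.2000e-03]
```

Emit:
move_arm([
  [0,0,-0.12,0.016,-0.045,-0.001,30],
  [0,0,-0.24,0.032,-0.09,-0.001,30],
  [0,0,-0.36,0.048,-0.136,-0.001,30],
  [0,0,-0.48,0.064,-0.182,-0.001,30],
  [0,0,-0.6,0.08,-0.228,-0.001,30],
  [0,0,-0.72,0.096,-0.274,-0.001,30],
  [0,0,-0.84,0.112,-0.32,-0.001,30],
  [0,0,-0.96,0.128,-0.366,-0.001,30],
])

```text
t: 3.85
position: [505.3, 39.9, 222.9]
tcp_rot: [-180.0, 0.0, 79.0]
ft_force: [0.9, -0.1, -3.0]
width: 35.1
```

```bash
python3 - <<'E'
from h import *
s=sense(); print(s['position'],s['tcp_rot'],rel(s,[506,81,230],down(84.7)))
E
```

```text
[505.32320974  39.9173847  222.91963331] [-1.79989896e+02  4.52434664e-02  7.90413803e+01] [-0.0002  0.0008 -0.0988  0.0405 -0.0071 -0.0071]
```

Emit:
move_arm([
  [0,0,-0.099,0.038,-0.006,-0.007,30],
  [0,0,-0.099,0.038,-0.006,-0.007,30],
  [0,0,-0.099,0.038,-0.006,-0.007,30],
])

```text
t: 4.15
position: [507.5, 77.2, 230.0]
tcp_rot: [-180.0, 0.0, 84.5]
ft_force: [-0.4, -0.5, -4.1]
width: 35.2
```

```bash
python3 snap.py wrist w3; python3 snap.py side s3
```

```text
4.15 [507.4698641   77.21432456 229.9747083 ] [-1.79985430e+02  3.34573794e-02  8.45198844e+01] [-0.42845952 -0.47337507 -4.10585178] 35.17867285075502
4.2 [507.59152417  75.8665861  229.76293378] [-1.79961579e+02  5.20083109e-02  8.43763340e+01] [-0.21487177  0.17786931 -3.71330336] 35.688146066621265
```

View pics/w3.png

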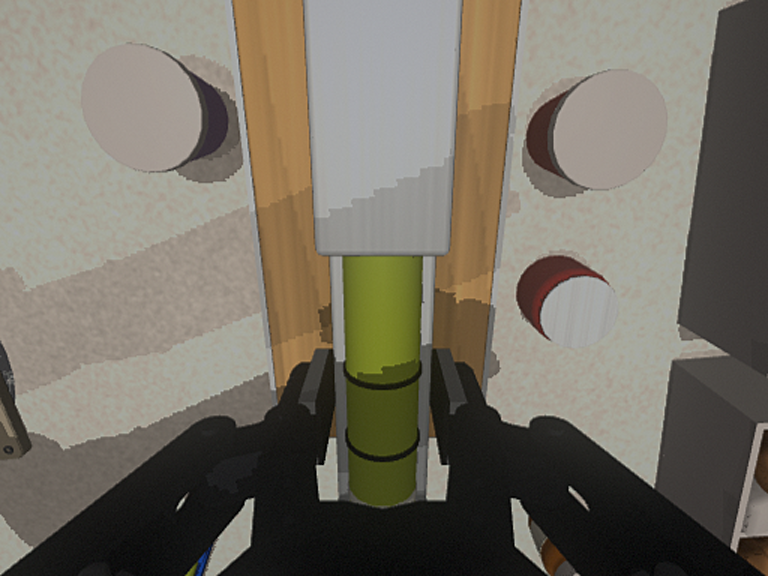

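View pics/s3.png

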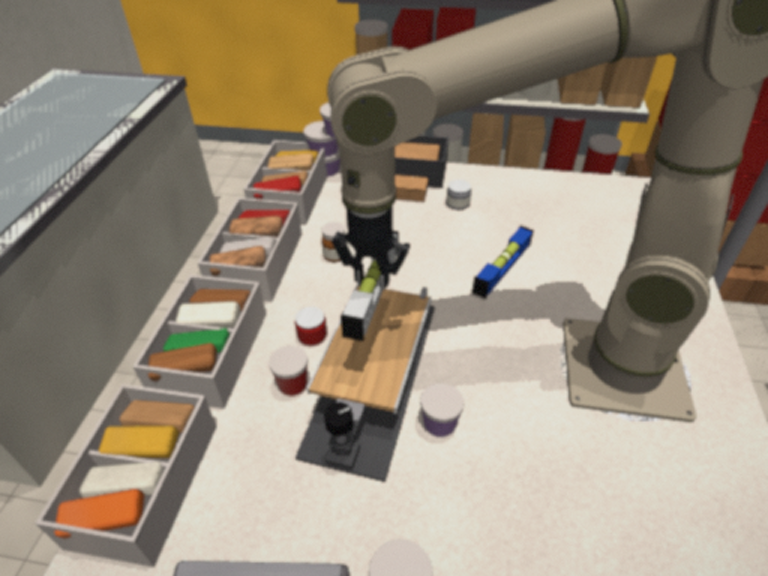

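```bash
python3 - <<'E'
from h import *
import json
im=cv2.imread('pics/w3_raw.png').astype(int); s=json.load(open('pics/w3.json'))
hsv=cv2.cvtColor(im.astype(np.uint8),cv2.COLOR_BGR2HSV)
m=((hsv[...,0]>8)&(hsv[...,0]<25)&(hsv[...,1]>90))
a=np.radians(84.7);u=np.array([np.cos(a),np.sin(a)]);x=np.array([u[1],-u[0]])  # deck x
H=np.array([492,-68])
L=[];Rr=[]
for r in range(10,200,30):
    c=np.where(m[r,120:370])[0]+120
    z=101
    for k in range(3):
        l=hit('wrist',(c.min(),r),z,s);q=hit('wrist',(c.max(),r),z,s)
        z=87+0.06*((l+q)[:2]/2-H)@u
    print(r,c.min(),c.max(),l,q,np.linalg.norm(l-q),(l+q)[:2]/2@x)
    L.append(l);Rr.append(q)
d=L[0]-L[-1];print(np.degrees(np.arctan2(d[1],d[0])));d=Rr[0]-Rr[-1];print(np.degrees(np.arctan2(d[1],d[0])))
print('H,K along x',H@x,np.array([524.9,292.1])@x)
g=lambda x,y:((x+.5)/1.5-.5,(y+.5)/1.5-.5)
for p in [(316,250),(449,250),(303,2),(463,2)]:
    q=hit('wrist',g(*p),230+35,s);print(q,q[:2]@x)
E
```

```text
10 156 345 [439.07620431 233.75468261 104.71942694] [595.0895185  218.80407483 104.71942694] 156.72802837547982 493.9706169710114
40 160 342 [437.52664893 211.74822576 103.39658335] [593.04260649 196.83950128 103.39658335] 156.22894456854732 494.2108862173478
70 163 339 [434.97868698 188.22306052 101.97699621] [590.84664046 173.27444126 101.97699621] 156.58314130499969 494.02393897571204
100 166 336 [432.23796397 162.91875154 100.44983099] [588.48466329 147.92724846 100.44983099] 156.964251390175 493.82285116676667
130 170 333 [430.23678456 135.5338184   98.80261169] [585.93704101 120.58777583  98.80261169] 156.41596481420902 494.0856368241693
160 173 330 [427.07801176 106.00381678  97.02119825] [583.18084142  91.01166484  97.02119825] 156.82110204992688 493.87062795153946
190 177 327 [424.68651549  73.8555348   95.08875562] [580.18931799  58.91304615  95.08875562] 156.2190755094402 494.15788709050963
84.85767423203926
84.67599849022386
H,K along x 496.1777514531806 495.6744454839465
[494.07250057 133.9514705  265.        ] 479.5870154904061
[528.92542974 130.60381082 265.        ] 514.6001631614862
[499.35133537 189.9795615  265.        ] 479.6679339956135
[534.58956653 186.60308631 265.        ] 515.0673980871001
```

```bash
cat >> h.py <<'E'
YAW=84.8; A=np.radians(YAW); U=np.array([np.cos(A),np.sin(A),0]); X=np.array([U[1],-U[0],0])
def tilted(t,flip=False): return R.from_rotvec(X*t).as_matrix()@down(YAW+(180 if flip else 0))
E
python3 - <<'E'
from h import *
s=sense(); print(s['position'],s['tcp_rot'],rel(s,[505,80.7,122],tilted(.06)),rel(s,[505,80.7,112],tilted(.06)))
E
```

```text
[507.69688696  75.25598504 229.72775155] [-1.79956206e+02  5.03356663e-02  8.43040227e+01] [-0.0005  0.0609 -0.0087  0.0052 -0.0031  0.1077] [-0.0005  0.0609 -0.0087  0.0053 -0.0031  0.1177]
```

Emit:
move_arm([
  [0,0.03,-0.009,0.005,-0.003,0.04,30],
  [0,0.061,-0.009,0.005,-0.003,0.075,30],
  [0,0.061,-0.009,0.005,-0.003,0.1,30],
  [0,0.061,-0.009,0.005,-0.003,0.107,30],
  [0,0.061,-0.009,0.005,-0.003,0.107,30],
  [0,0.061,-0.009,0.005,-0.003,0.107,30],
])

```text
t: 4.85
position: [506.3, 81.8, 124.6]
tcp_rot: [179.9, -3.5, 84.9]
ft_force: [0.2, -0.1, -3.3]
width: 34.9
```

```bash
python3 snap.py wrist w4; python3 snap.py side s4; python3 - <<'E'
from h import *
s=sense(); print(s['position'],s['tcp_rot'],rel(s,[505,80.7,112],tilted(.06)))
E
```

```text
4.85 [506.28453206  81.76770302 124.59573041] [179.88812751  -3.50412702  84.92102929] [ 0.20491754 -0.11974748 -3.25917526] 34.949041162913495
4.9 [506.4356269   81.95333637 124.84133373] [179.85075891  -3.50591973  84.94147529] [-0.59798959  0.50253356 -2.83868371] 35.40661773911596
[506.41160136  82.04267838 124.81749172] [179.84182037  -3.5026297   84.95439199] [ 0.0026 -0.0011  0.0027 -0.0022 -0.0013  0.0127]
```

View pics/w4.png

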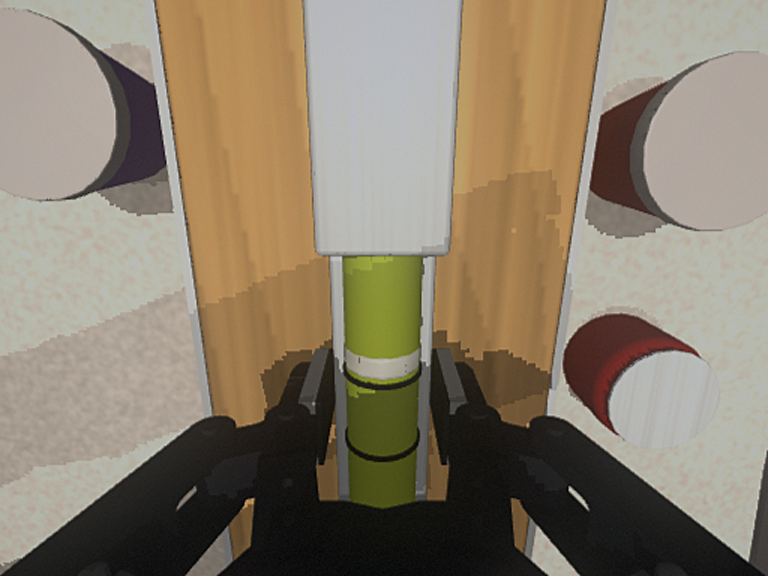

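View pics/s4.png

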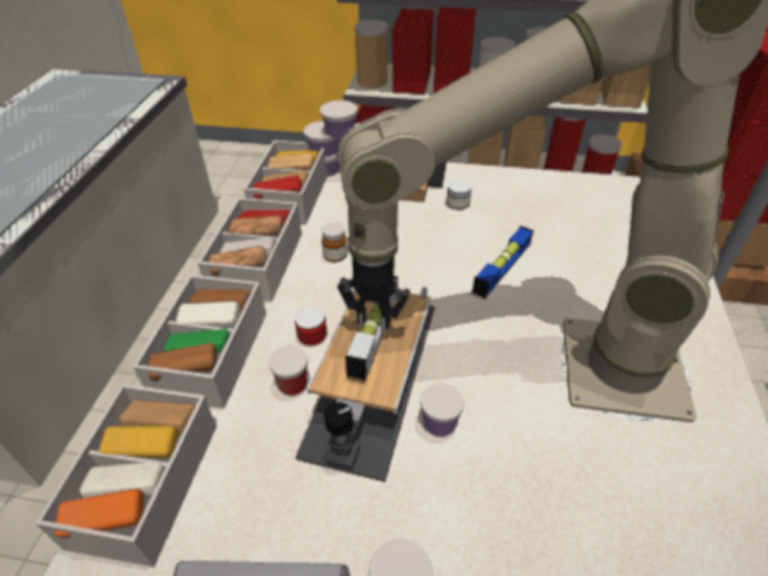

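Emit:
move_arm([
  [0,0,0,-0.002,0,0.006,30],
  [0,0,0,-0.002,0,0.009,30],
  [0,0,0,-0.002,0,0.0105,30],
  [0,0,0,-0.002,0,0.0115,30],
  [0,0,0,-0.002,0,0.0115,30],
])

```text
t: 5.45
position: [505.3, 80.7, 111.6]
tcp_rot: [180.0, -3.5, 85.0]
ft_force: [-0.8, 1.3, -4.3]
width: 35.4
```

Emit:
move_arm([
  [0,0,0,0,0,0.001,30],
  [0,0,0,0,0,0.002,30],
  [0,0,0,0,0,0.002,30],
])

```text
t: 5.75
position: [505.5, 81.1, 110.3]
tcp_rot: [180.0, -3.5, 85.0]
ft_force: [-3.1, 1.4, 5.1]
width: 35.2
```

Emit:
move_arm([
  [0,0,0,0,0,-0.0005,45],
  [0,0,0,0,0,-0.0005,55],
  [0,0,0,0,0,-0.0005,62],
  [0,0,0,0,0,-0.0005,65],
])

```text
t: 6.15
position: [505.4, 80.7, 110.2]
tcp_rot: [180.0, -3.5, 85.0]
ft_force: [0.3, 0.5, -0.6]
width: 55.5
```

```bash
python3 snap.py wrist w5; python3 snap.py side s5
```

```text
6.15 [505.39606248  80.72037017 110.18320226] [179.97240882  -3.49440404  84.95276699] [ 0.33997137  0.51515475 -0.60076644] 55.5143620346101
6.2 [505.3756968   80.75679451 110.19231448] [179.97498342  -3.49522241  84.95561349] [-0.16081212  0.36904359 -0.69690295] 55.73201267386016
```

View pics/w5.png

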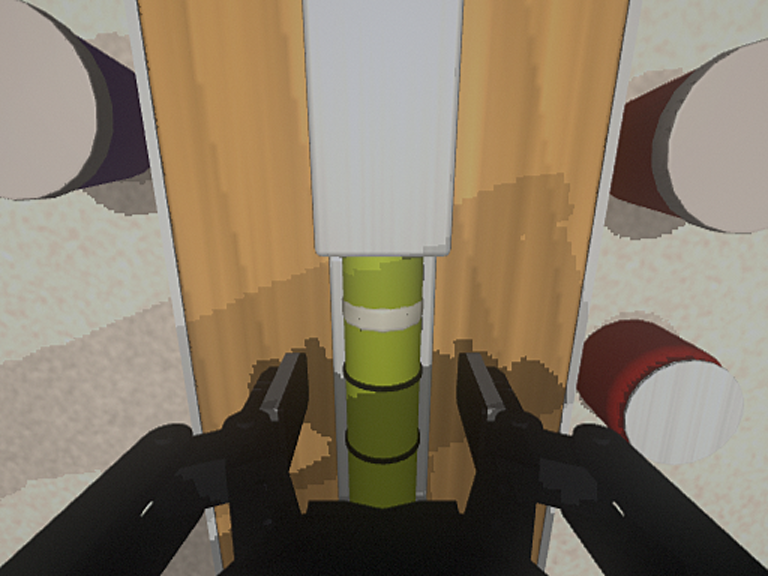

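Emit:
move_arm([
  [0,0,0,0,0,-0.02,65],
  [0,0,0,0,0,-0.06,65],
  [0,0,0,0,0,-0.11,65],
  [0,0,0,0,0,-0.13,40],
  [0,0,0,0,0,-0.13,0],
])

```text
t: 6.75
position: [506.2, 73.0, 243.4]
tcp_rot: [179.6, -3.5, 85.0]
ft_force: [1.0, 1.4, -0.9]
width: 27.4
```

```bash
python3 snap.py wrist w6;python3 snap.py top t6;python3 snap.py side s6;  python3 - <<'E'
from h import *
s=sense(); print(s['joint_pos'])
im=cv2.imread('pics/t6_raw.png');cv2.imwrite('pics/t6c.png',cv2.resize(im[140:230,140:290],None,fx=5,fy=5,interpolation=2))
im=cv2.imread('pics/s6_raw.png');cv2.imwrite('pics/s6c.png',cv2.resize(im[170:320,180:320],None,fx=4,fy=4,interpolation=2))
E
```

```text
6.75 [506.19374384  73.0189602  243.39619145] [179.64947641  -3.51292514  84.95644221] [ 1.02988782  1.44671194 -0.90411395] 27.440219061243116
6.8 [505.25735406  72.86837487 241.15244982] [179.82557578  -3.49182654  84.94980934] [ 0.46481437 -0.62868664 -1.27556585] 20.10825365377676
6.85 [504.52875622  72.78981142 239.72935265] [179.96731793  -3.47902947  84.95196504] [ 0.10571008 -0.19777698 -0.60420411] 12.255666181462114
[ 22.29759211   6.16429297 -35.39586493  99.32301394   0.25426969
  74.62255088 -18.01546085]
```

View pics/w6.png

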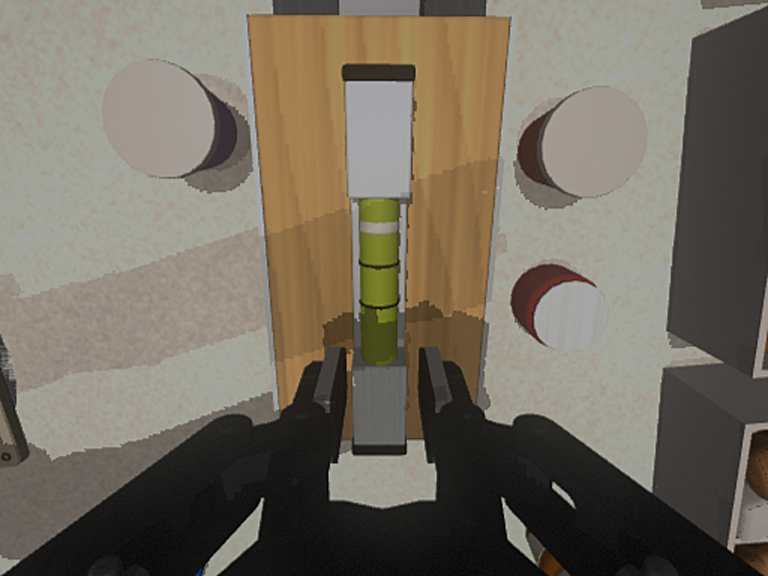

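View pics/s6c.png

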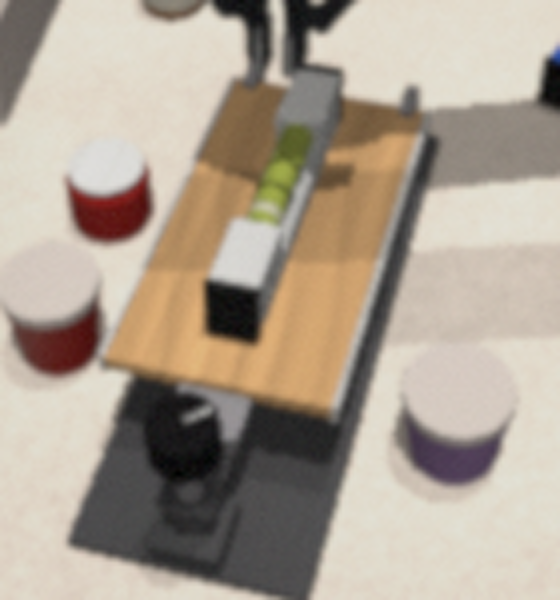

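```bash
python3 - <<'E'
from h import *
import json
s=json.load(open('pics/w6.json'))
g=lambda x,y:((x+.5)/1.5-.5,(y+.5)/1.5-.5)
def it(p,off):
    z=100+off
    for k in range(5):
        q=hit('wrist',g(*p),z,s); d=q@U-(-21)
        z=87+.06*d+off
    return q
f=it((379,15),0);a=it((378.5,65),50);b=it((379.5,454),50)
for q in (f,a,b): print(q,q@U,q@X)
print(f@U-a@U,np.linalg.norm(a-b))
E
```

```text
[518.4174518  236.67008509 105.22089268] 282.6815566323082 494.83383175561283
[514.7604118  198.89499456 152.94382908] 244.7304863509665 494.61549659355296
[493.53199157 -42.09053823 138.42880999] 2.8127674559096842 495.3155847028193
37.951070281341686 242.35378812414967
```

```bash
python3 - <<'E'
from h import *
s=sense(); print(s['position'],s['tcp_rot'],rel(s,[512,166,220],down(145)))
E
```

```text
[504.11596783  72.77372403 238.98587642] [-179.94856904   -3.4741997    84.95792068] [ 3.1000e-02 -5.5500e-02 -1.0476e+00  9.2200e-02 -3.0000e-04  2.4600e-02]
```

Emit:
move_arm([
  [0.005,-0.008,-0.14,0.03,0,0.01,0],
  [0.01,-0.017,-0.29,0.06,0,0.02,0],
  [0.015,-0.025,-0.43,0.09,0,0.024,0],
  [0.02,-0.033,-0.58,0.092,0,0.024,0],
  [0.024,-0.04,-0.72,0.092,0,0.024,0],
  [0.028,-0.049,-0.87,0.092,0,0.024,0],
  [0.031,-0.0555,-1.01,0.092,0,0.024,0],
  [0.031,-0.0555,-1.047,0.092,0,0.024,0],
])

```text
t: 7.7
position: [511.9, 166.0, 220.0]
tcp_rot: [-179.9, -0.1, 145.3]
ft_force: [0.8, 0.2, -1.5]
width: 0.0
```

Emit:
move_arm([
  [0,0,-0.14,0,0,0,0],
  [0,0,-0.28,0,0,0,0],
  [0,0,-0.42,0,0,0,0],
  [0,0,-0.56,0,0,0,0],
  [0,0,-0.7,0,0,0,0],
  [0,0,-0.84,0,0,0,0],
  [0,0,-0.98,0,0,0,0],
  [0,0,-1.05,0,0,0,0],
])

```text
t: 8.5
position: [512.0, 165.7, 220.0]
tcp_rot: [180.0, -0.1, -154.5]
ft_force: [0.8, -0.1, 0.7]
width: -0.2
```

```bash
python3 - <<'E'
from h import *
s=sense(); print(s['position'],s['tcp_rot'],s['joint_pos'],s['ft_force'],rel(s,[512.2,166.3,170],down(245)))
E
```

```text
[512.03252532 165.67450546 220.03507058] [ 1.79966582e+02 -6.71106220e-02 -1.54542355e+02] [ 23.50398072  15.32527397 -53.54757517  95.59996302  12.64210511
  75.56165835  83.19545626] [ 0.7928825  -0.09641288  0.69971772] [ 1.000e-03 -9.000e-04 -6.901e-01 -5.000e-04  5.000e-04  5.000e-02]
```

Emit:
move_arm([
  [0,0,-0.14,0,0,0.01,0],
  [0,0,-0.28,0,0,0.02,0],
  [0,0,-0.42,0,0,0.03,0],
  [0,0,-0.56,0,0,0.04,0],
  [0,0,-0.7,0,0,0.045,0],
  [0,0,-0.84,0,0,0.05,0],
  [0,0,-0.917,0,0,0.05,0],
  [0,0,-0.917,0,0,0.05,0],
])

```text
t: 9.3
position: [512.0, 165.7, 170.1]
tcp_rot: [179.9, 0.0, -102.2]
ft_force: [-0.7, 0.0, -0.7]
width: -0.2
```

```bash
python3 snap.py wrist w7;  python3 - <<'E'
from h import *
s=sense(); print(s['joint_pos'])
E
```

```text
9.3 [511.97230676 165.70413689 170.11674238] [ 1.79915742e+02  4.87590127e-03 -1.02244041e+02] [-0.67293732  0.01049608 -0.72027344] -0.17737892340778516
[ 28.66881661  21.10258073 -61.28380113  99.05742971  19.40233854
  71.49522771 130.28360489]
```

View pics/w7.png

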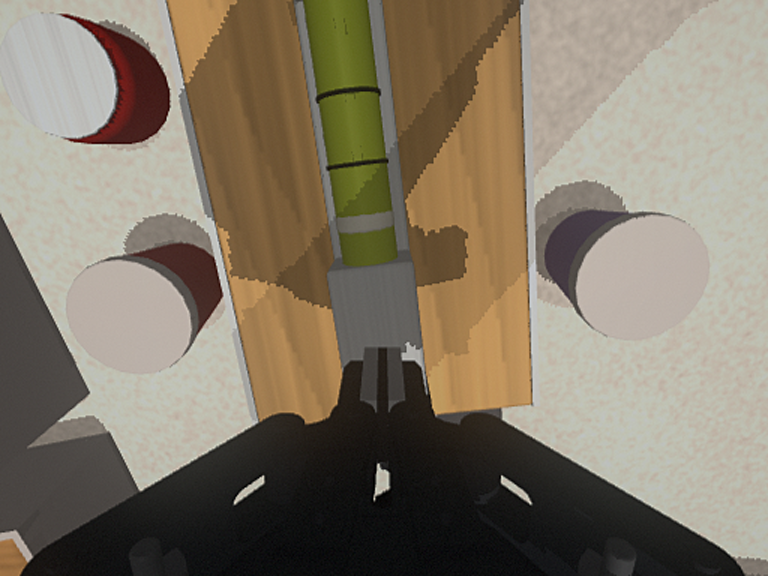

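Emit:
move_arm([
  [0,0,0,0,0,0.01,0],
  [0,0,0,0,0,0.015,0],
  [0,0,0,0,0,0.019,0],
  [0,0,0,0,0,0.022,0],
  [0,0,0,0,0,0.025,0],
  [0,0,0,0,0,0.028,0],
  [0,0,0,0,0,0.03,0],
])

```text
t: 10.05
position: [513.1, 166.1, 141.6]
tcp_rot: [-179.9, 0.1, -102.3]
ft_force: [0.3, 2.0, 2.6]
width: 0.1
```

```bash
python3 - <<'E'
from h import *
s=sense(); print(s['position'],s['ft_force'],s['torque'])
E
```

```text
[513.0769693  166.10051757 141.63860616] [0.33227958 2.00788671 2.63021804] [ 0.50394384 -0.00485608  0.00233468]
```

Emit:
move_arm([
  [0,0,0,0,0,0.0015,0],
  [0,0,0,0,0,0.003,0],
  [0,0,0,0,0,0.0045,0],
  [0,0,0,0,0,0.006,0],
  [0,0,0,0,0,0.006,0],
])

```text
t: 10.55
position: [512.9, 165.8, 135.5]
tcp_rot: [-179.9, 0.0, -102.3]
ft_force: [0.3, 1.8, 2.5]
width: -0.3
```

```bash
python3 - <<'E'
from h import *
s=sense(); print(s['position'],s['ft_force'],s['torque'])
E
```

```text
[512.92468267 165.75535811 135.49001264] [0.26364278 1.75639508 2.53127938] [ 0.37124232 -0.0934282  -0.04906602]
```

Emit:
move_arm([
  [0,0,0,0,0,0.001,0],
  [0,0,0,0,0,0.002,0],
  [0,0,0,0,0,0.003,0],
  [0,0,0,0,0,0.003,0],
])

```text
t: 10.95
position: [512.9, 165.9, 132.7]
tcp_rot: [-179.9, 0.0, -102.3]
ft_force: [0.5, 2.0, 3.1]
width: -0.3
```

```bash
python3 snap.py wrist w8
```

```text
10.95 [512.92950278 165.94966929 132.68275485] [-1.79929236e+02  3.15626132e-02 -1.02332049e+02] [0.47958073 1.96256667 3.12738261] -0.33991306135548927
```

View pics/w8.png

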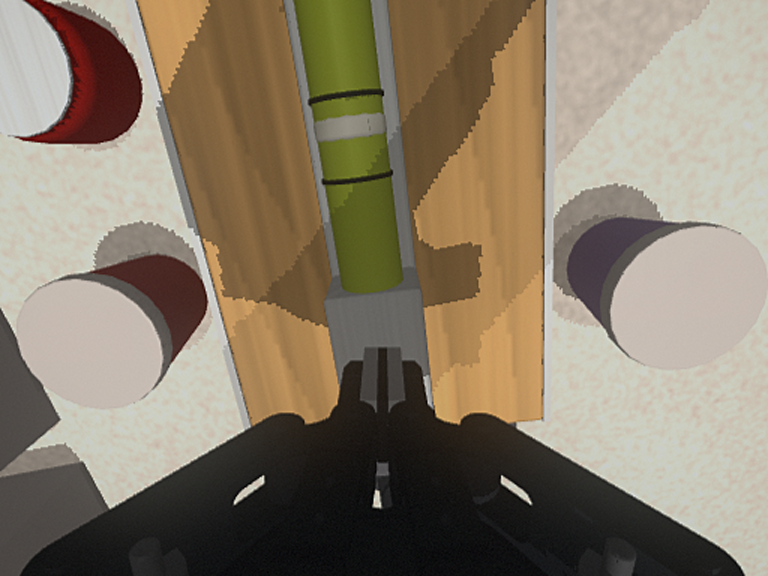

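Emit:
move_arm([
  [0,0,0,0,0,0.001,0],
  [0,0,0,0,0,0.002,0],
  [0,0,0,0,0,0.003,0],
  [0,0,0,0,0,0.003,0],
])

```text
t: 11.4
position: [513.3, 166.1, 132.0]
tcp_rot: [-179.8, -0.0, -102.3]
ft_force: [-10.0, -2.4, 30.0]
width: -0.0
```

Emit:
move_arm([
  [0,0,0,0,0,0.001,0],
  [0,0,0,0,0,0.002,0],
  [0,0,0,0,0,0.002,0],
])

```text
t: 11.7
position: [513.6, 166.3, 131.6]
tcp_rot: [-179.8, -0.1, -102.3]
ft_force: [-16.1, -6.0, 49.0]
width: 0.2
```

Emit:
move_arm([
  [0,0,0,0,0,-0.002,0],
  [0,0,0,0,0,-0.004,0],
  [0,0,0,0,0,-0.004,0],
])

```text
t: 12.0
position: [513.0, 166.0, 132.4]
tcp_rot: [-179.9, 0.0, -102.3]
ft_force: [-3.3, 1.2, 12.8]
width: 0.1
```

Emit:
move_arm([
  [0,0,0,0,0,0,0],
  [0,0,0,0,0,0,0],
  [0,0,0,0,0,0,0],
  [0,0,0,0,0,0,0],
  [0,0,0,0,0,0,0],
  [0,0,0,0,0,0,0],
  [0,0,0,0,0,0,0],
  [0,0,0,0,0,0,0],
])

```text
t: 12.8
position: [513.0, 166.0, 132.4]
tcp_rot: [-179.9, 0.0, -102.3]
ft_force: [-3.2, 0.7, 13.2]
width: 0.0
```

Emit:
move_arm([
  [0,0,0,0,0,0,0],
  [0,0,0,0,0,0,0],
  [0,0,0,0,0,0,0],
  [0,0,0,0,0,0,0],
  [0,0,0,0,0,0,0],
  [0,0,0,0,0,0,0],
  [0,0,0,0,0,0,0],
  [0,0,0,0,0,0,0],
])

```text
t: 13.6
position: [513.1, 166.0, 132.4]
tcp_rot: [-179.9, 0.0, -102.3]
ft_force: [-3.3, 1.5, 11.7]
width: -0.0
```

```bash
python3 snap.py wrist w9
```

```text
13.6 [513.05299402 166.01386309 132.39875978] [-1.79898853e+02  1.71603832e-02 -1.02331844e+02] [-3.29556571  1.54840804 11.69334094] -0.045898032903908835
```

View pics/w9.png

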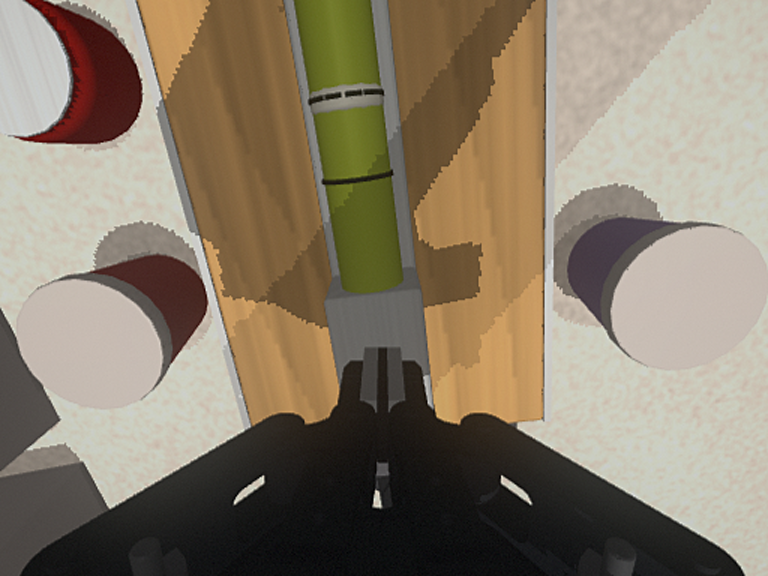

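```bash
python3 - <<'E'
from h import *
s=sense(); print(s['position'],s['joint_pos'],rel(s,[527,335,232],down(257.7)))
E
```

```text
[513.02273255 166.00444391 132.38063106] [ 27.09310869  23.52075024 -59.78578727 101.48842479  21.95629078
  67.6287471  128.48627806] [-0.0017  0.0003 -0.0006 -0.1681  0.0223 -0.0996]
```

Emit:
move_arm([
  [0,0,0,0,0,-0.01,0],
  [0,0,0,0,0,-0.04,0],
  [0,0,0,0,0,-0.08,0],
  [0,0,0,0,0,-0.1,40],
  [0,0,0,0,0,-0.1,100],
])

```text
t: 14.15
position: [513.8, 165.8, 234.4]
tcp_rot: [-179.7, 0.1, -102.4]
ft_force: [0.5, 0.7, -0.4]
width: 27.9
```

Emit:
move_arm([
  [0,0,0,-0.045,0.006,0,100],
  [0,0,0,-0.09,0.012,0,100],
  [0,0,0,-0.135,0.018,0,100],
  [0,0,0,-0.168,0.022,0,100],
  [0,0,0,-0.168,0.022,0,100],
  [0,0,0,-0.168,0.022,0,100],
])

```text
t: 14.75
position: [526.5, 334.8, 230.4]
tcp_rot: [180.0, -0.1, -102.2]
ft_force: [1.1, -1.0, 0.8]
width: 85.1
```

```bash
python3 snap.py wrist w10; python3 snap.py side s10
```

```text
14.75 [526.5169425  334.81165065 230.40028101] [ 1.79979131e+02 -6.57725445e-02 -1.02237830e+02] [ 1.11304921 -0.96336604  0.81978091] 85.10411742053051
14.8 [527.18091335 333.5988963  230.63022743] [-1.79980660e+02 -8.17019743e-02 -1.02354541e+02] [ 0.2519544  -0.14853654  1.3199368 ] 85.1638630105906
```

View pics/w10.png

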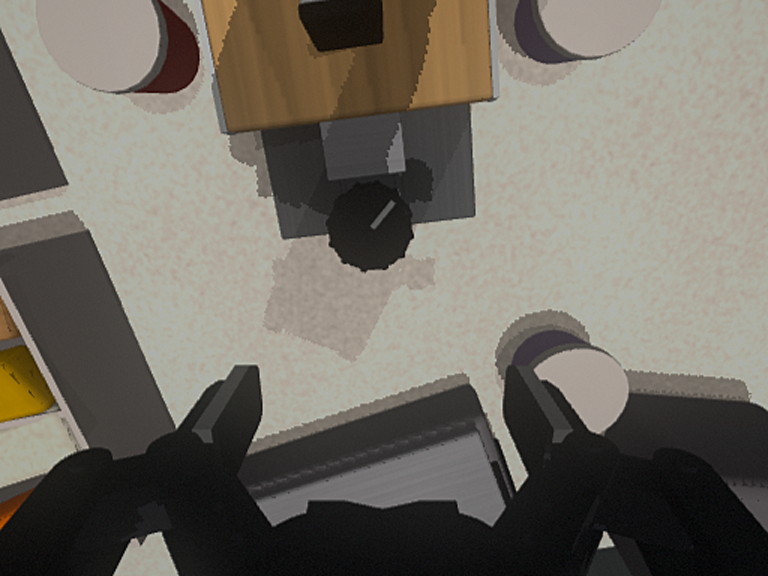

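```bash
python3 - <<'E'
from h import *
import json
s=json.load(open('pics/w10.json'))
g=lambda x,y:((x+.5)/1.5-.5,(y+.5)/1.5-.5)
c=hit('wrist',g(371,224),147,s);print(c,hit('wrist',g(329,224),147,s)-hit('wrist',g(413,224),147,s), c@U,c@X)
for r in [(371,181),(371,270)]: print(hit('wrist',g(*r),147,s))
s=sense();print(s['position'])
for z in (160,114): print(rel(s,[525,293,z],down(257.7)))
E
```

```text
[522.6457739  294.88016365 147.        ] [44.32507533 -9.6107608   0.        ] 341.0352894590872 493.76902214780887
[517.66967054 272.81995102 147.        ]
[528.33367505 320.09593989 147.        ]
[527.55931774 333.01889934 230.93427424]
[-0.0009 -0.0013 -0.0021  0.0395 -0.006   0.071 ]
[-0.0009 -0.0013 -0.0021  0.0395 -0.006   0.117 ]
```

```bash
python3 snap.py wrist w11; python3 - <<'E'
from h import *
import json
s=json.load(open('pics/w11.json'))
im=cv2.imread('pics/w11_raw.png');g=cv2.cvtColor(im,cv2.COLOR_BGR2GRAY)
m=(g<48).astype(np.uint8); m[:100]=0;m[200:]=0
m=cv2.morphologyEx(m,cv2.MORPH_OPEN,np.ones((7,7)))
for c in cv2.findContours(m,0,2)[0]:
    if cv2.contourArea(c)>400:
        (x,y),r=cv2.minEnclosingCircle(c); print(cv2.contourArea(c),x,y,r,hit('wrist',(x,y),147,s)); cv2.drawContours(im,[c],-1,(0,0,255),1)
cv2.imwrite('pics/w11c.png',cv2.resize(im[90:210,150:350],None,fx=4,fy=4))
E
```

```text
14.85 [527.55931774 333.01889934 230.93427424] [-1.79947495e+02 -7.55729903e-02 -1.02422947e+02] [ 0.10120588  0.37731832 -0.58504713] 85.42140677474498
3997.5 238.5576171875 131.81784057617188 52.33948516845703 [527.29368953 278.14149777 147.        ]
```

View pics/w11c.png

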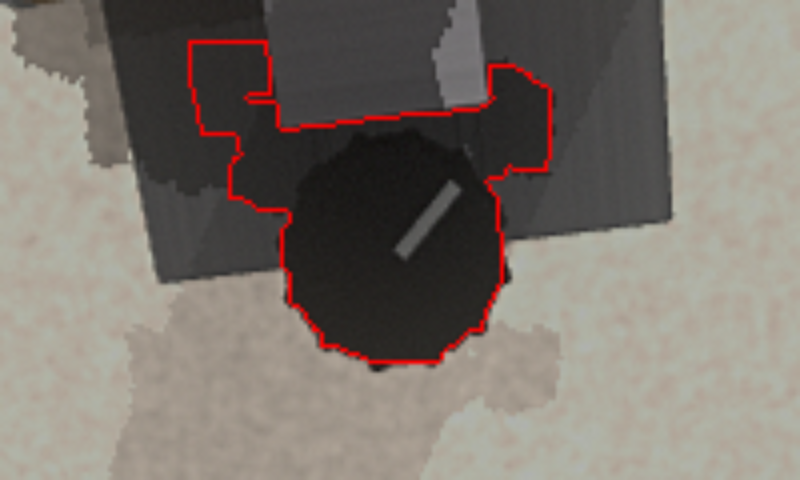

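```bash
python3 - <<'E'
from h import *
import json
s=json.load(open('pics/w11.json'))
c=hit('wrist',(248.1,152.4),147,s);print(c,c@U,c@X)
s=sense();print(s['position'],s['joint_pos'])
t=[*(c[:2])]
for z in (165,114): print(rel(s,t+[z],down(257.6)))
E
```

```text
[523.54456043 295.89834213 147.        ] 342.1307368651603 494.5718294919482
[527.76103232 332.81183024 231.20865535] [  5.65656533  30.13894673 -59.4675321   81.58966265  25.93766625
  82.79463689 113.99340033]
[-0.0013 -0.001  -0.001   0.0369 -0.0038  0.0663]
[-0.0013 -0.001  -0.001   0.0368 -0.0037  0.1173]
```

Emit:
move_arm([
  [0,0,-0.001,0.037,-0.0038,0.025,100],
  [0,0,-0.001,0.037,-0.0038,0.066,100],
  [0,0,-0.001,0.037,-0.0038,0.09,100],
  [0,0,-0.001,0.037,-0.0038,0.11,100],
  [0,0,-0.001,0.037,-0.0038,0.117,100],
  [0,0,-0.001,0.037,-0.0038,0.117,100],
])

```text
t: 15.5
position: [523.2, 296.4, 114.2]
tcp_rot: [-180.0, -0.0, -102.4]
ft_force: [-0.2, 0.4, 0.8]
width: 85.6
```

```bash
python3 snap.py wrist w12; python3 snap.py side s12; python3 - <<'E'
from h import *
im=cv2.imread('pics/s12_raw.png');cv2.imwrite('pics/s12c.png',cv2.resize(im[150:340,160:320],None,fx=3.1,fy=3.1,interpolation=2))
E
```

```text
15.5 [523.17905161 296.41986994 114.17206218] [-1.79973126e+02 -4.21056232e-02 -1.02355270e+02] [-0.24015136  0.36583239  0.77280407] 85.64613225546609
15.55 [523.51098043 297.10912904 115.20657407] [-1.79915843e+02  2.09148439e-02 -1.02335756e+02] [ 0.30180048 -0.05560967  0.13837729] 85.65720712542884
```

View pics/w12.png

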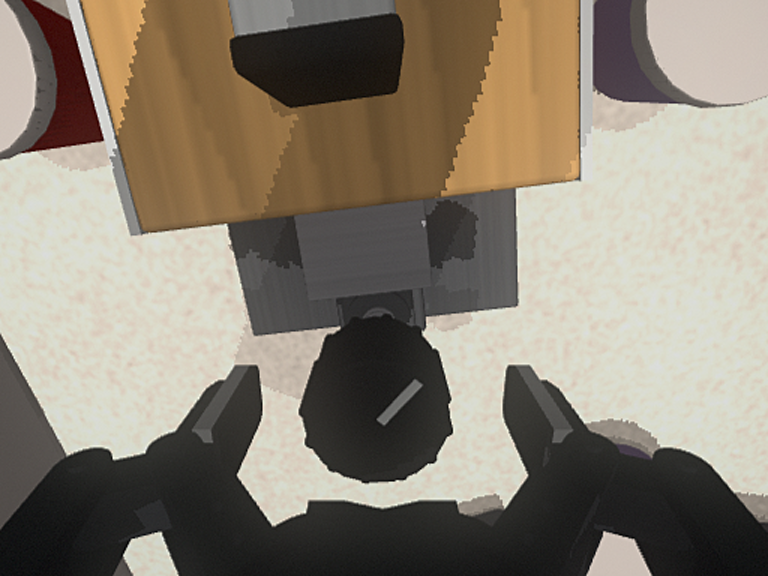

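View pics/s12c.png

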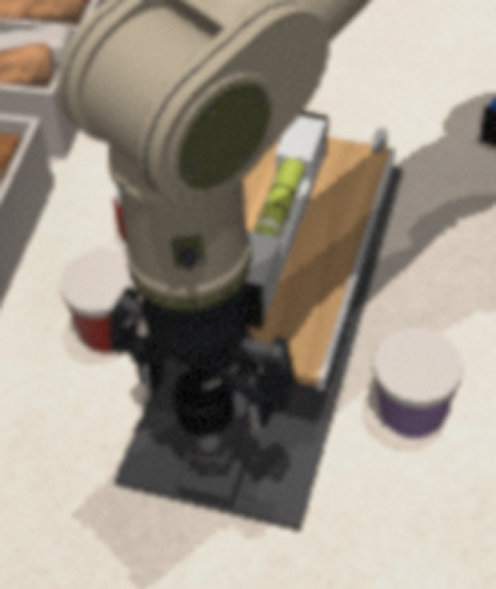

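```bash
python3 - <<'E'
from h import *
s0=sense();g=lambda x,y:((x+.5)/1.5-.5,(y+.5)/1.5-.5)
c=hit('wrist',g(376,405),147,s0);print(c,s0['position'],s0['tcp_rot'],rel(s0,[c[0],c[1],114],down(257.6)),s0['joint_pos'])
E
```

```text
[523.29770106 293.58597369 147.        ] [523.72812137 297.55662004 115.77848449] [-1.79868958e+02  6.28076197e-02 -1.02319895e+02] [-0.0023  0.0011  0.0014  0.004  -0.0004  0.0018] [  9.20012375  32.90699161 -57.29916836  93.00447862  29.15206231
  70.18912529 113.64516511]
```

Emit:
move_arm([
  [0,0,0,0.003,0,0.001,100],
  [0,0,0,0.003,0,0.001,40],
  [0,0,0,0.003,0,0.001,40],
  [0,0,0,0.003,0,0.001,40],
  [0,0,0,0.003,0,0.001,40],
  [0,0,0,0.003,0,0.001,40],
], newtons=40)

```text
t: 16.2
position: [524.8, 294.4, 114.8]
tcp_rot: [-179.7, 0.1, -102.4]
ft_force: [5.8, -1.8, 4.3]
width: 44.8
```

```bash
python3 snap.py wrist w13
```

```text
16.2 [524.77850708 294.37886107 114.83406426] [-1.79707815e+02  1.00345120e-01 -1.02361919e+02] [ 5.78984396 -1.78793358  4.26540934] 44.77239364823678
```

View pics/w13.png

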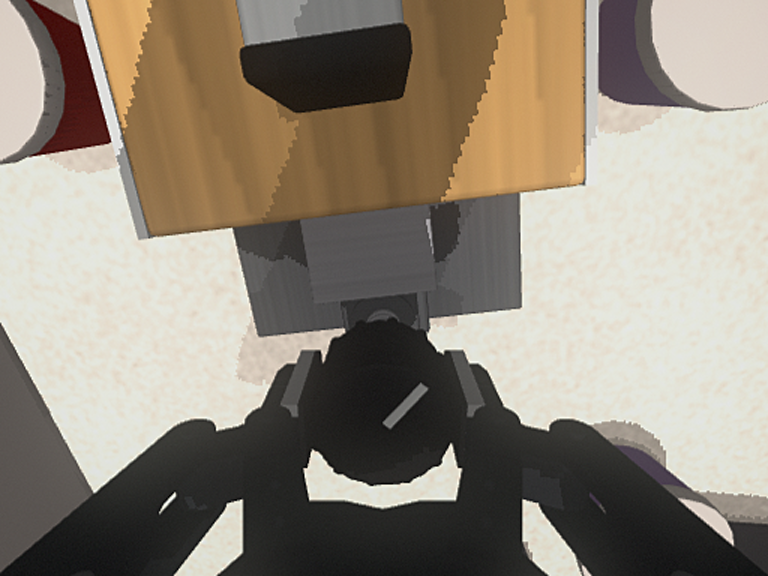

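Emit:
move_arm([
  [0,0,0.1,0,0,0,40],
  [0,0,0.22,0,0,0,40],
  [0,0,0.34,0,0,0,40],
  [0,0,0.46,0,0,0,40],
  [0,0,0.58,0,0,0,40],
  [0,0,0.7,0,0,0,40],
  [0,0,0.8,0,0,0,40],
  [0,0,0.8,0,0,0,40],
])

```text
t: 17.05
position: [523.0, 295.6, 114.8]
tcp_rot: [-180.0, 0.2, -148.2]
ft_force: [0.2, 0.6, 6.2]
width: 45.1
```

```bash
python3 snap.py wrist w14
```

```text
17.05 [522.99606296 295.61963382 114.82261174] [-179.96001978    0.19428671 -148.22011603] [0.22587056 0.60273195 6.2496882 ] 45.06765322349855
```

View pics/w14.png

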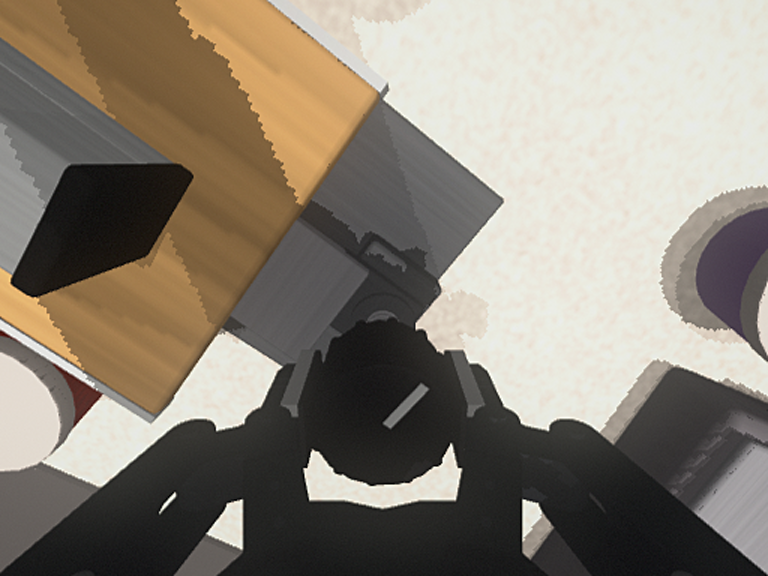

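The knob turned with the gripper: its pointer still lies at (405,405) between the pads. I'll turn the other 0.8 rad.

Emit:
move_arm([
  [0,0,0.1,0,0,0,40],
  [0,0,0.22,0,0,0,40],
  [0,0,0.34,0,0,0,40],
  [0,0,0.46,0,0,0,40],
  [0,0,0.58,0,0,0,40],
  [0,0,0.7,0,0,0,40],
  [0,0,0.8,0,0,0,40],
  [0,0,0.8,0,0,0,40],
])

```text
t: 17.9
position: [522.6, 297.8, 114.8]
tcp_rot: [179.7, 0.1, 166.1]
ft_force: [2.5, 8.5, 2.0]
width: 45.0
```

```bash
python3 snap.py wrist w15
```

```text
17.9 [522.60970745 297.7557505  114.83396784] [1.79710654e+02 1.34655027e-01 1.66083703e+02] [2.51462711 8.4679455  1.95219404] 44.97433426727784
```

View pics/w15.png

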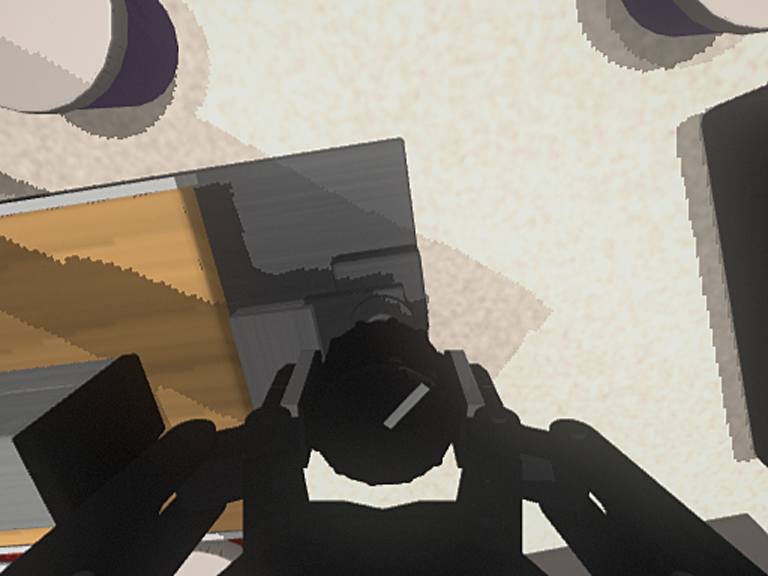

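Emit:
move_arm([
  [0,0,0,0,0,0,55],
  [0,0,0,0,0,0,65],
  [0,0,0,0,0,0,75],
  [0,0,0,0,0,-0.03,75],
  [0,0,0,0,0,-0.075,75],
  [0,0,0,0,0,-0.1,40],
  [0,0,0,0,0,-0.1,0],
])

```text
t: 18.65
position: [523.7, 295.6, 217.6]
tcp_rot: [179.8, 0.3, 166.1]
ft_force: [-0.3, -0.6, -0.4]
width: 35.8
```

```bash
python3 snap.py wrist w16; python3 snap.py side s16; python3 - <<'E'
from h import *
s=sense(); print(s['position'],s['tcp_rot'],s['joint_pos'],rel(s,[512.5,166,200],down(206)))
im=cv2.imread('pics/s16_raw.png');cv2.imwrite('pics/s16c.png',cv2.resize(im[150:340,160:320],None,fx=3.1,fy=3.1,interpolation=2))
E
```

```text
18.65 [523.66743895 295.60337252 217.56317705] [179.77801991   0.31459821 166.06918925] [-0.26145121 -0.57584008 -0.35975256] 35.83460516118284
18.7 [522.99284901 294.88164206 215.10179814] [179.90044169   0.19149152 166.05810621] [-3.64033742e-02 -4.78664796e-04 -6.82503572e-01] 28.074002573088
[522.44126868 294.34084112 213.45475811] [1.79997251e+02 8.46068826e-02 1.66050712e+02] [ -0.86173802  21.42406833 -41.77500221  87.50674233  14.55854986
  76.55854256  32.00050078] [-5.000e-04  1.400e-03 -6.972e-01 -2.130e-02 -1.270e-01  1.350e-02]
```

View pics/s16c.png

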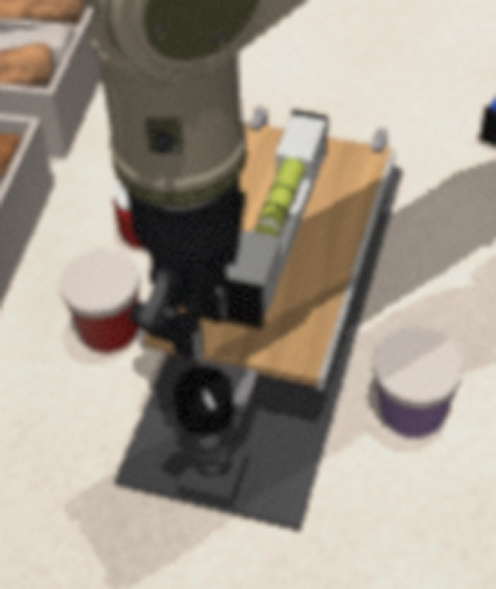

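Emit:
move_arm([
  [0,0,-0.12,-0.003,-0.02,0,0],
  [0,0,-0.25,-0.006,-0.045,0,0],
  [0,0,-0.38,-0.01,-0.07,0,0],
  [0,0,-0.51,-0.014,-0.095,0,0],
  [0,0,-0.64,-0.018,-0.115,0,0],
  [0,0,-0.7,-0.0213,-0.127,0.005,0],
  [0,0,-0.7,-0.0213,-0.127,0.01,0],
])

```text
t: 19.45
position: [512.3, 163.7, 202.0]
tcp_rot: [-179.9, -0.1, -154.0]
ft_force: [-0.2, -1.0, 0.7]
width: 0.0
```

Emit:
move_arm([
  [0,0,-0.14,0,0,0,0],
  [0,0,-0.28,0,0,0,0],
  [0,0,-0.42,0,0,0,0],
  [0,0,-0.56,0,0,0,0],
  [0,0,-0.7,0,0,0.01,0],
  [0,0,-0.84,0,0,0.02,0],
  [0,0,-0.9,0,0,0.03,0],
  [0,0,-0.9,0,0,0.03,0],
])

```text
t: 20.25
position: [511.1, 166.8, 171.4]
tcp_rot: [179.9, -0.0, -102.3]
ft_force: [-0.5, -1.2, -0.0]
width: -0.1
```

```bash
python3 - <<'E'
from h import *
s=sense(); print(s['position'],s['tcp_rot'],s['joint_pos'],s['ft_force'],rel(s,[512.3,166,160],down(257.5)))
E
```

```text
[511.09930049 166.76654883 171.40608125] [ 1.79857919e+02 -2.90844223e-02 -1.02268313e+02] [ 22.77125059  18.06157682 -53.32980551  99.23600444  15.21688858
  70.52485492 133.35544689] [-0.51996544 -1.22265104 -0.02852364] [ 0.0025 -0.0005  0.004   0.0005 -0.0014  0.0114]
```

Emit:
move_arm([
  [0,0,0,0,-0.001,0.01,0],
  [0,0,0,0,-0.001,0.016,0],
  [0,0,0,0,-0.001,0.02,0],
  [0,0,0,0,-0.001,0.023,0],
  [0,0,0,0,-0.001,0.026,0],
  [0,0,0,0,-0.001,0.029,0],
  [0,0,0,0,-0.001,0.031,0],
  [0,0,0,0,-0.001,0.031,0],
])

```text
t: 21.05
position: [513.6, 166.2, 142.6]
tcp_rot: [-179.9, 0.0, -102.3]
ft_force: [0.8, 1.8, 3.1]
width: -0.2
```

Emit:
move_arm([
  [0,0,0,0,0,0.001,0],
  [0,0,0,0,0,0.002,0],
  [0,0,0,0,0,0.002,0],
])

```text
t: 21.35
position: [513.5, 166.2, 140.6]
tcp_rot: [-179.9, 0.0, -102.3]
ft_force: [-0.4, 1.5, 1.9]
width: -0.2
```

Emit:
move_arm([
  [0,0,0,0,0,0.001,0],
  [0,0,0,0,0,0.002,0],
  [0,0,0,0,0,0.003,0],
  [0,0,0,0,0,0.003,0],
])

```text
t: 21.75
position: [513.5, 166.1, 137.5]
tcp_rot: [-179.9, 0.0, -102.3]
ft_force: [0.4, 1.0, 1.7]
width: 0.1
```

Emit:
move_arm([
  [0,0,0,0,0,0.0007,0],
  [0,0,0,0,0,0.0007,0],
])

```text
t: 21.95
position: [513.5, 166.2, 137.1]
tcp_rot: [-179.9, 0.0, -102.3]
ft_force: [0.4, 2.0, 3.6]
width: 0.2
```

Emit:
move_arm([
  [0,0,0,0,0,0.0008,0],
  [0,0,0,0,0,0.0008,0],
])

```text
t: 22.15
position: [513.6, 166.2, 136.9]
tcp_rot: [-179.9, 0.0, -102.3]
ft_force: [-2.9, 1.1, 12.0]
width: -0.3
```

Seated: the force jumped from 3.6 N to 12 N. I'll wait for the bubble to settle.

Emit:
move_arm([
  [0,0,0,0,0,0,0],
  [0,0,0,0,0,0,0],
  [0,0,0,0,0,0,0],
  [0,0,0,0,0,0,0],
  [0,0,0,0,0,0,0],
  [0,0,0,0,0,0,0],
  [0,0,0,0,0,0,0],
  [0,0,0,0,0,0,0],
])

```text
t: 22.95
position: [513.6, 166.2, 136.9]
tcp_rot: [-179.9, 0.0, -102.3]
ft_force: [-2.3, 1.2, 11.7]
width: 0.1
```

Emit:
move_arm([
  [0,0,0,0,0,0,0],
  [0,0,0,0,0,0,0],
  [0,0,0,0,0,0,0],
  [0,0,0,0,0,0,0],
  [0,0,0,0,0,0,0],
  [0,0,0,0,0,0,0],
  [0,0,0,0,0,0,0],
  [0,0,0,0,0,0,0],
])

```text
t: 23.75
position: [513.6, 166.3, 136.9]
tcp_rot: [-179.9, 0.0, -102.3]
ft_force: [-2.8, -0.1, 10.4]
width: -0.1
```

```bash
python3 snap.py wrist w17; python3 snap.py side s17; python3 snap.py top t17
```

```text
23.75 [513.60138887 166.25492168 136.9011448 ] [-1.79903162e+02  8.27327274e-03 -1.02275031e+02] [-2.75771923 -0.08147441 10.40296412] -0.06061691345122951
23.8 [513.57834461 166.21881743 136.87743567] [-1.79905063e+02  4.06420785e-03 -1.02278222e+02] [-2.52289556  0.31465329 11.42707094] -0.1981499221844062
23.85 [513.59009218 166.20766957 136.89756647] [-1.79903486e+02  5.56221444e-03 -1.02280034e+02] [-3.85878054 -0.27550835 11.91419543] 0.12045315213487048
```

View pics/w17.png

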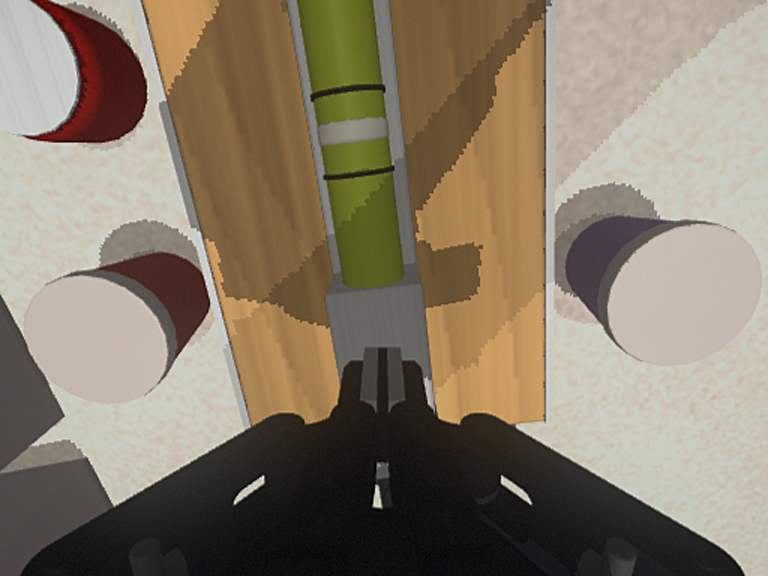

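View pics/s17.png

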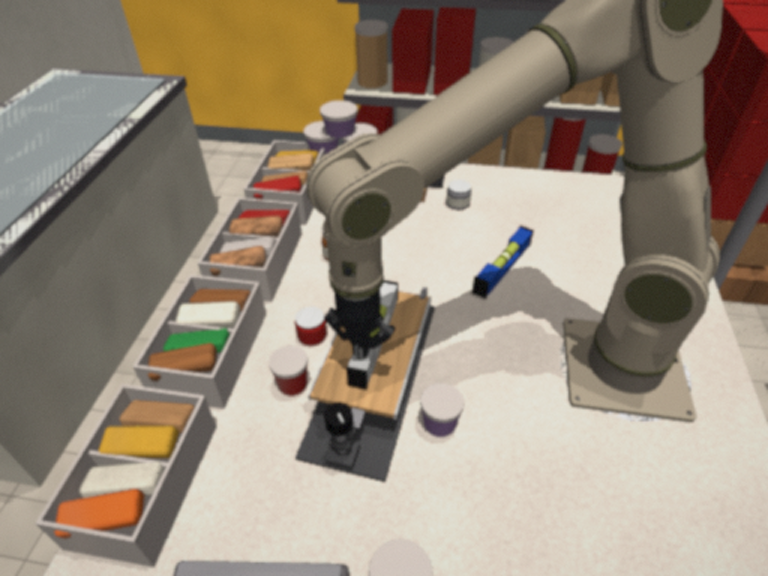

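Emit:
move_arm([
  [0,0,0,0,0,0,0],
  [0,0,0,0,0,0,0],
  [0,0,0,0,0,0,0],
  [0,0,0,0,0,0,0],
  [0,0,0,0,0,0,0],
  [0,0,0,0,0,0,0],
])

```text
t: 24.5
position: [513.6, 166.2, 136.9]
tcp_rot: [-179.9, 0.0, -102.3]
ft_force: [-3.8, -0.1, 12.1]
width: -0.1
```

```bash
python3 snap.py wrist w18; python3 - <<'E'
from h import *
a=cv2.imread('pics/w17_raw.png').astype(int);b=cv2.imread('pics/w18_raw.png').astype(int)
print(np.abs(a-b)[50:125,200:270].max())
for im in (a,b):
    col=im[50:125,232:238].mean(1); r=np.where(col[:,0]>110)[0]+50; print(r.min(),r.max())
print(hand_in())
E
```

```text
24.5 [513.59440377 166.2058548  136.89812653] [-1.79904063e+02  4.95394417e-03 -1.02278979e+02] [-3.78754666 -0.13356472 12.13355281] -0.09586209540862467
28
80 94
80 94
the job is handed in; nothing more can be done
None
```

The level lies along the middle of the deck, and I handed the job in at 24.5 s while still pressing on it, with the bubble standing still between the two lines.

- **First reading:** I pressed about 85 mm from the middle, towards the foot. The deck sat on the foot and the bubble stood about 12 mm off, towards the hinge.
- **Correction:** I turned the knob about 1.6 rad (91.6°) clockwise. Its pointer turned with the gripper, so it did not slip.
- **Last checks:** The force rose from about 3 N on the spring to 12 N once the deck was seated. The bubble was within about 0.5 mm of centre. Its edges were in the same pixel rows in two pictures taken 0.75 s apart. None of the goods I could see in the last wrist and side pictures looked moved.

**Over-press:** During the first press the downward force at the wrist briefly reached 49 N before I backed off to 12 N. It was the closed fingertips that pressed, not the gripper's body, and the total stayed well under the 120 N wrist limit. I don't know whether the 40 N rule also counts the fingertips.

**Which end faces the foot:** The level looks the same at both ends, so I could not confirm that its +x end points to the foot. I turned it the shorter way.

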